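Fill the kiln-prop carrier

ROBOT

A 6-joint arm with a two-finger parallel gripper is mounted at the origin on the work surface. World frame = base frame: x ahead of the robot, y to its left, z up, the work surface at z = 0. Lengths are in m, angles in rad, forces in N, time in s.
With the tool pointing down it reaches from about 0.35 to 0.975 m from the base axis. Payload 4.9 kg.
Tool frame: the origin (TCP) lies between the finger pads; the fingertips stand 22 mm ahead of it and the grasp point (between the pads) lies 3 mm ahead of it; z points along the fingers, y is the line along which they close (so a half turn about z gives the same grasp; the last joint's range is limited). The gripper opens to 85 mm and grips with 20 to 120 N. Pads are 22 mm wide; open, the fingers measure 114 mm over their backs; the gripper's body (76 mm by 85 mm) begins 54 mm behind the grasp point. The pads swing forward as they close: fully open they stand 13 mm farther back than shut.
Start: joints at [-1.22, 0.053, 1.613, -0, 1.476, -0.119], TCP at [0.283, -0.557, 0.253] pointing down, gripper open.
Joint ranges: [-3.01, 3.01], [-1.01, 2.22], [0.06, 2.58], [-1.02, 4.17], [0.09, 2.62], [-3.14, 3.14]. Speed limits (rad/s): [2.57, 2.57, 3.14, 3.14, 3.14, 3.14].

INTERFACE

Orientations are given as a unit quaternion [w, x, y, z].
In Python, from plant import state, grab_frame, get_calibration, job_done, recognise, regions_of gives the robot as it stands.
- The arm moves only by the tool apply_moves, never from a script. Its argument "targets" is a list of rows, each an object with "translation": the shift along the tool's x, y, z normalised to -1 to 1, where 1 is 100 mm, a list of three; "twist": the turn about the tool's z normalised to -1 to 1, where 1 is 0.1 rad; "hand": the opening, from 0 (shut) to 1 (fully open). A call has 1 to 8 rows; each row shifts and turns the commanded pose from where the row before left it, along the tool's axes as they then stand; what a row does not reach is not made up. A row lasts 1/10 s, in which the tool goes at most 50 mm and 8.59 degrees, less where a joint would pass 70% of its speed; a pose out of reach is approached as far as the arm can. A call with a number of a shift or a turn outside -1 to 1 is refused whole. A call with a gripper value outside its range is refused whole. The fingers move at their own pace and stop on an object; the grip force is fixed at half the most. Time passes only in rows, so rows that do not move let the fingers close. It gives the time, the measured TCP pose, the force, the opening and the grip force at its end, in the units of the state.
- state(): the state, without advancing time (a new reading comes with each control period).
- grab_frame(name): name is "side" or "top"; returns the picture (384x512x3 uint8, red, green, blue); there is no depth.
- get_calibration(name): a dict with "camera_matrix" (3x3 intrinsics, pixels), "D" ([k1, k2, p1, p2, k3] as OpenCV has them; the pictures are not rectified), "pose" (4x4, takes a point from camera to world coordinates). Camera axes: x right, y up, looking along -z (the intrinsics and any distortion apply to the point x, -y, -z); pixel columns grow to the right and rows downward; lengths in m; the calibration is good to about 2 mm. A picture is of the moment at which its call begins. get_calibration takes no time and is no camera call.
- job_done(): hands the job in; it is judged then, once.
Trained networks look in the newest picture that a camera, given by its name, has taken for a name from the list of things; names that differ only in an ending like _2 or _b are one class to them, and where a whole thing is asked for, a point or a joint stands for the part that bears it (a point fixed in the world has none). Each returns a list of dicts, best first, with "score" (0 to 1); they miss things now and then, are a little off and sometimes report something else, mostly with a low value. They report only what shows in the picture. A call takes as long as a camera call.
- recognise(camera, query): "point" ([x, y, z] in m, in world coordinates, good to about 4 mm: the middle of the surface that is visible of it).
- regions_of(camera, query): "pixels" (384x512 bool, what is visible of it).
The state is a dict: "time": time; "joint_pos": joint angles; "joint_vel": joint speeds; "joint_efforts": joint torques, N m; "tool_pos": TCP position; "tool_rot": TCP orientation; "contact_force": force on the tool from outside, world axes, zero at the start; "ft_torque": the same for the moment, N m; "gripper_width": opening from 0.0 (shut) to 1.0 (fully open); "grasp_force": force on a finger pad.
Only numpy, scipy, OpenCV 4.12 (cv2) and the standard library are available. Lean on these libraries where they do the work, as an engineer would, in place of code of your own. Each camera call takes 0.05 s, during which the arm holds its last target. There are 200 camera calls.

TASK

Gather the four square kiln props into the wooden carrier for the next firing, each standing upright in its own bay in order of height: the tallest in the bay next to the handle, down to the shortest in the bay at the far end. Set them down without dropping them: they are brittle. Leave the two round hollow tubes and the glass dish standing where they are.

Things in the scene. Friction and masses are not known exactly. Their poses are not given: they have to be found in the camera images.
- carrier: Low wooden carrier, fixed, 266 x 116 mm, any yaw: 4 open bays in a row along its x, steel bar handle across its +x end. Origin: centre of underside (on the table), z up. Floor 8 mm thick; walls and dividers rise 12 mm above it. Bay centres x = -96, -32, 32, 96 mm, y = 0; each 58 (x) by 100 mm (y) inside. Handle at x = 139 mm: posts 85 mm tall at y = +-50 mm, 16 mm bar, its top 80 mm up.
- prop42_mid (a point): Centre (half-way up, 21 mm above its underside) of the shortest square kiln prop: a solid cream ceramic post, 36 x 36 mm, 42 mm tall, standing upright; x and y axes square to its side faces, z up. About 118 g. It belongs in the bay at x = -96 mm (the end away from the handle).
- prop57_mid (a point): Centre (half-way up, 28.5 mm above its underside) of the second shortest square kiln prop: a solid cream ceramic post, 36 x 36 mm, 57 mm tall, standing upright; x and y axes square to its side faces, z up. About 160 g. It belongs in the bay at x = -32 mm.
- prop72_mid (a point): Centre (half-way up, 36 mm above its underside) of the second tallest square kiln prop: a solid cream ceramic post, 36 x 36 mm, 72 mm tall, standing upright; x and y axes square to its side faces, z up. About 202 g. It belongs in the bay at x = +32 mm.
- prop87_mid (a point): Centre (half-way up, 43.5 mm above its underside) of the tallest square kiln prop: a solid cream ceramic post, 36 x 36 mm, 87 mm tall, standing upright; x and y axes square to its side faces, z up. About 244 g. It belongs in the bay at x = +96 mm (next to the handle).
- tube57_mid (a point): Centre (half-way up) of a round hollow kiln tube that looks like the props: same cream ceramic, 40 mm across with a 22 mm hole, 57 mm tall, standing upright. Not wanted: leave it.
- tube87_mid (a point): Centre (half-way up) of a round hollow kiln tube that looks like the props: same cream ceramic, 40 mm across with a 22 mm hole, 87 mm tall, standing upright. Not wanted: leave it.
- dish: Small amber glass dish, 70 mm across the rim, 28 mm high, standing among the props; origin at the centre of its underside. Leave it.

How it is judged:
By the outcome, as a careful person would: the job done as asked, in the order asked, and still so for the second after the job is handed in, with the robot touching nothing.
It also fails if it takes over 112 s, if anything falls off the work surface, if the arm or the gripper's body presses on something with over 40 N, if the wrist force passes 120 N, or if a joint passes its speed limit or range.

## Working session

There is one attempt and no reset: what is moved stays moved. The work goes in short steps, Python scripts to look and compute and a tool call to move; the robot and the scene stay as the last step left them, time stands still between calls to the robot, and variables do not carry over. Pictures are saved under pics/ and viewed, at most 14 in all, crops included, and the job is handed in when it is done.

Besides the shell and the picture viewer there is one more tool, called after ">>>" by a JSON object that holds its "op" and its "data". apply_moves: Moves the arm, as the interface text tells. Its arguments: {"type":"object","properties":{"targets":{"type":"array"}},"required":["targets"]}

```bash
mkdir -p pics
cat > h.py <<'E'
import numpy as np, cv2
from plant import *
def save(cam,n):
    im=grab_frame(cam); cv2.imwrite(f'pics/{n}.png',im[:,:,::-1]); return im
def ray(cam,uv):
    c=get_calibration(cam);K=np.array(c['camera_matrix'],float);D=np.array(c['D'],float);T=np.array(c['pose'])
    p=cv2.undistortPoints(np.array(uv,float).reshape(-1,1,2),K,D).reshape(-1,2)
    d=np.c_[p[:,0],-p[:,1],-np.ones(len(p))]@T[:3,:3].T
    return T[:3,3],d
def onz(cam,uv,z):
    o,d=ray(cam,uv); return (o+d*((z-o[2])/d[:,2])[:,None])[:,:2]
def proj(cam,P):
    c=get_calibration(cam);K=np.array(c['camera_matrix'],float);D=np.array(c['D'],float);T=np.array(c['pose'])
    q=(np.array(P,float).reshape(-1,3)-T[:3,3])@T[:3,:3]; q=q*[1,-1,-1]
    return cv2.projectPoints(q,np.zeros(3),np.zeros(3),K,D)[0].reshape(-1,2)
E
python3 - <<'E'
from h import *
print({k:np.round(v,4).tolist() if not isinstance(v,float) else v for k,v in state().items()})
for c in('top','side'):
    save(c,c+'0'); print(c,np.round(get_calibration(c)['pose'],3).tolist(),get_calibration(c)['camera_matrix'])
    for n in['carrier','prop42_mid','prop57_mid','prop72_mid','prop87_mid','tube57_mid','tube87_mid','dish']:
        print(n,[(np.round(r['point'],3).tolist(),round(r['score'],2)) for r in recognise(c,n)])
E
```

```text
{'time': 0.0, 'joint_pos': [-1.22, 0.0534, 1.6143, -0.0, 1.476, -0.119], 'joint_vel': [0.0018, -0.0002, 0.0017, -0.0004, -0.0, -0.0015], 'joint_efforts': [0.0024, -39.368, -37.0175, 0.0001, 0.007, -0.0], 'tool_pos': [0.2827, -0.5568, 0.252], 'tool_rot': [-0.001, 0.9725, 0.2327, -0.0001], 'contact_force': [0.3958, 0.5136, 0.2947], 'ft_torque': [-0.0063, 0.04, 0.0284], 'grasp_force': 0.0, 'gripper_width': 1.0021455296283825}
top [[-0.005, 0.998, -0.056, 0.457], [-1.0, -0.006, -0.012, -0.045], [-0.012, 0.055, 0.998, 0.794], [0.0, 0.0, 0.0, 1.0]] [[363.66959716   0.         258.87151596]
 [  0.         363.66959716 187.69466016]
 [  0.           0.           1.        ]]
carrier [([0.542, 0.249, 0.007], 0.88)]
prop42_mid [([0.592, -0.254, 0.039], 0.75)]
prop57_mid [([0.576, -0.012, 0.057], 0.54)]
prop72_mid [([0.59, -0.121, 0.073], 0.81), ([0.578, -0.01, 0.058], 0.35)]
prop87_mid [([0.58, -0.37, 0.073], 0.59)]
tube57_mid [([0.459, -0.197, 0.058], 0.67)]
tube87_mid [([0.447, -0.31, 0.078], 0.94)]
dish [([0.464, -0.065, 0.019], 0.81)]
side [[-0.986, 0.108, -0.124, 0.394], [-0.164, -0.671, 0.723, 0.711], [-0.005, 0.734, 0.679, 0.787], [0.0, 0.0, 0.0, 1.0]] [[405.48555498   0.         255.37067889]
 [  0.         405.48555498 196.2300305 ]
 [  0.           0.           1.        ]]
carrier [([0.542, 0.255, 0.008], 0.64)]
prop42_mid [([0.592, -0.249, 0.032], 0.76)]
prop57_mid [([0.577, -0.002, 0.042], 0.84)]
prop72_mid [([0.592, -0.115, 0.049], 0.74)]
prop87_mid [([0.58, -0.367, 0.057], 0.77), ([0.593, -0.115, 0.049], 0.71)]
tube57_mid [([0.458, -0.187, 0.041], 0.85)]
tube87_mid [([0.448, -0.306, 0.057], 0.68)]
dish [([0.461, -0.076, 0.018], 0.6)]
```

View pics/top0.png

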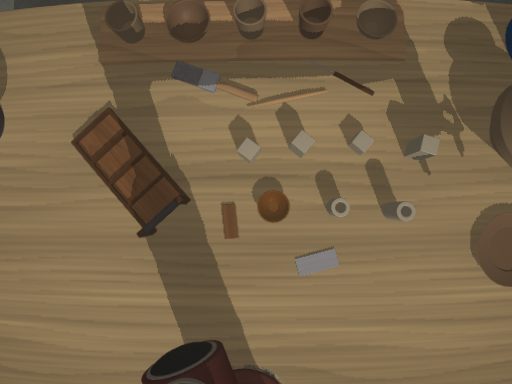

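View pics/side0.png

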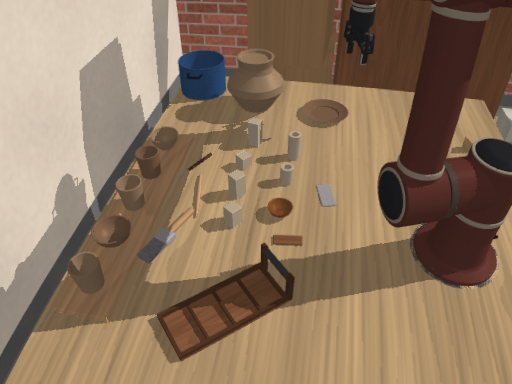

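The top view shows the carrier at (130,170) with its handle at (163,217). The props are at (249,149), (303,143), (362,143) and (423,147), the tubes at (340,208) and (405,212), and the dish at (273,206). Next I'll fit box models to the masks in both views.

```bash
cat > fit.py <<'E'
from h import *
from scipy.optimize import minimize
H={'prop42_mid':42,'prop57_mid':57,'prop72_mid':72,'prop87_mid':87}
def box(x0,x1,y0,y1,z0,z1): return np.array([[x,y,z] for x in(x0,x1) for y in(y0,y1) for z in(z0,z1)])/1000
CAR=[box(-133,133,-58,58,0,20),box(131,147,-58,-42,0,85),box(131,147,42,58,0,85),box(131,147,-58,58,64,80)]
def boxes(n,h=None): return CAR if n=='carrier' else [box(-18,18,-18,18,0,H[n])]
S=4
def render(cam,bs,p,dz=0):
    m=np.zeros((384*S,512*S),np.uint8); c,s=np.cos(p[2]),np.sin(p[2]);R=np.array([[c,-s,0],[s,c,0],[0,0,1]])
    for b in bs:
        q=proj(cam,b@R.T+[p[0],p[1],dz]); hull=cv2.convexHull(((q+.5)*S).astype(np.float32)).round().astype(np.int32)
        cv2.fillConvexPoly(m,hull,1)
    return m
def fit(n,masks,p0,dz=0):
    bs=boxes(n); M={c:cv2.resize(m.astype(np.uint8),None,fx=S,fy=S,interpolation=cv2.INTER_NEAREST) for c,m in masks.items()}
    def cost(p):
        t=0
        for c,m in M.items():
            r=render(c,bs,p,dz); t+=1-(r&m).sum()/max(1,(r|m).sum())
        return t/len(M)
    best=None
    for y in ([p0[2]] if n=='carrier' else np.deg2rad([-40,-20,0,20,40])):
        s=np.array([[p0[0],p0[1],y]]+[[p0[0]+a,p0[1]+b,y+g] for a,b,g in((.01,0,0),(0,.01,0),(0,0,.25))])
        r=minimize(cost,s[0],method='Nelder-Mead',options=dict(initial_simplex=s,maxiter=120,xatol=2e-4,fatol=1e-4))
        if best is None or r.fun<best.fun: best=r
    return best.x,1-best.fun
def mask(cam,n,near):
    L=regions_of(cam,n); L=[(np.hypot(*(np.argwhere(r['pixels'])[:,::-1].mean(0)-near)),r) for r in L if r['pixels'].any()]
    L=[l for l in L if l[0]<25]
    return max(L,key=lambda l:l[1]['score'])[1]['pixels'] if L else None
def draw(im,cam,n,p,dz=0):
    for b in boxes(n):
        c,s=np.cos(p[2]),np.sin(p[2]);q=proj(cam,b@np.array([[c,-s,0],[s,c,0],[0,0,1]]).T+[p[0],p[1],dz])*2
        for i in range(8):
            for k in(1,2,4):
                if i<i^k: cv2.line(im,tuple(int(v) for v in q[i].round()),tuple(int(v) for v in q[i^k].round()),(0,255,0),1)
E
python3 - <<'E'
from fit import *
G={'prop42_mid':(.597,-.251,0),'prop57_mid':(.58,-.005,0),'prop72_mid':(.597,-.117,0),'prop87_mid':(.584,-.368,0),'carrier':(.542,.249,0)}
a=onz('top',[(163,217),(90,125)],[.075,.01] if 0 else .02); v=a[0]-a[1]; G['carrier']=(.542,.249,np.arctan2(v[1],v[0]))
ims={c:cv2.resize(save(c,'tmp'),None,fx=2,fy=2)[:,:,::-1].copy() for c in('top','side')}
for n,g in G.items():
    h=H.get(n,20)/2000; ms={}
    for c in ims:
        m=mask(c,n,proj(c,[g[0],g[1],h])[0])
        if m is not None: ms[c]=m
    p,i=fit(n,ms,g); print(n,np.round(p[:2],4),round(np.rad2deg(p[2]),1),round(i,3))
    for c,m in ms.items():
        print('   ',c,m.sum(), [np.round(x,4).tolist() if k==0 else round(x,3) for k,x in enumerate(fit(n,{c:m},p))])
        draw(ims[c],c,n,p)
cv2.imwrite('pics/tf.png',ims['top'][180:480,120:920]);cv2.imwrite('pics/sf.png',ims['side'][200:720,250:700])
E
```

```text
prop42_mid [ 0.5964 -0.2562] -40.0 0.842
    top 366 [[0.5964, -0.2564, -0.6855], np.float64(0.901)]
    side 209 [[0.5992, -0.2607, 0.5212], np.float64(0.835)]
prop57_mid [ 0.5799 -0.0175] 50.3 0.948
    side 418 [[0.5799, -0.0176, -0.6924], np.float64(0.948)]
prop72_mid [ 0.5908 -0.1247] 49.8 0.848
    top 401 [[0.5912, -0.1243, -0.6911], np.float64(0.924)]
    side 361 [[0.5923, -0.1291, 0.4703], np.float64(0.867)]
prop87_mid [ 0.5823 -0.3799] -10.9 0.909
    top 686 [[0.5813, -0.3774, -0.3077], np.float64(0.931)]
    side 388 [[0.5828, -0.3868, -0.2325], np.float64(0.938)]
carrier [0.5472 0.2511] -138.3 0.958
    side 6777 [[0.5472, 0.2512, -2.4145], np.float64(0.959)]
```

View pics/tf.png

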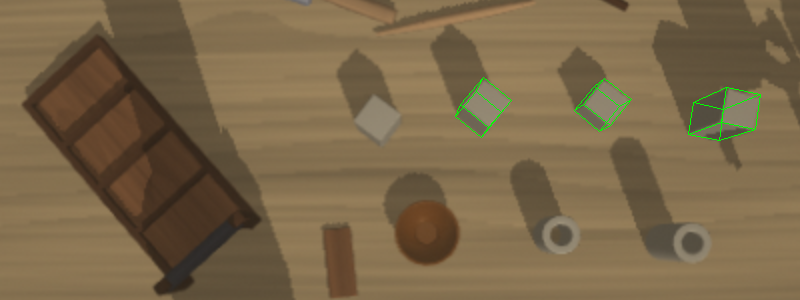

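View pics/sf.png

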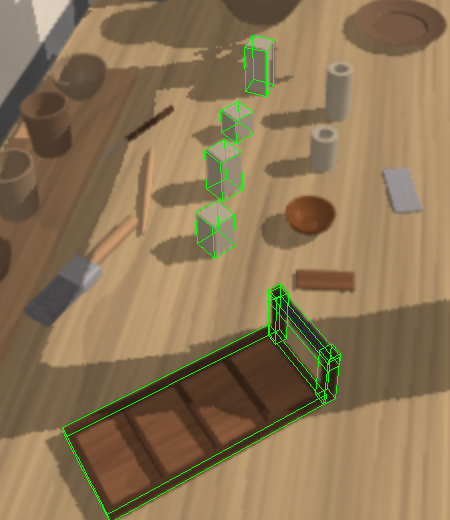

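The model outlines agree with both pictures. I'll refine the prop yaws from the bright top faces and work out the first move.

```bash
cat >> h.py <<'E'
def go(x,y,z,al):
    "total shift in tool frame (units of 100mm) and twist (units .1rad) to TCP pose; al=tool x heading, deg"
    s=state(); w,a,b,c=s['tool_rot']; al0=2*np.arctan2(b,a); d=np.array([x,y,z])-s['tool_pos']
    X=np.array([np.cos(al0),np.sin(al0),0]);Y=np.array([np.sin(al0),-np.cos(al0),0])
    tw=-((np.deg2rad(al)-al0+np.pi)%(2*np.pi)-np.pi)
    print('t',round(s['time'],2),'al0',round(np.rad2deg(al0),2),'shift',np.round([d@X*10,d@Y*10,-d[2]*10],3),'twist',round(tw*10,3),'F',np.round(s['contact_force'],1),'w',round(s['gripper_width'],3))
E
python3 - <<'E'
from h import *
im=cv2.cvtColor(cv2.imread('pics/top0.png'),cv2.COLOR_BGR2HSV)
for n,(u,v),h in (('57',(249,149),.057),('72',(303,143),.072),('42',(362,143),.042),('87',(429,146),.087)):
    w=im[v-16:v+17,u-16:u+17]; m=((w[:,:,1]<75)&(w[:,:,2]>115)).astype(np.uint8)
    k,l,st,_=cv2.connectedComponentsWithStats(m); i=1+st[1:,4].argmax()
    ct=max(cv2.findContours((l==i).astype(np.uint8),cv2.RETR_EXTERNAL,cv2.CHAIN_APPROX_NONE)[0],key=len).reshape(-1,2)+[u-16,v-16]
    P=onz('top',ct,h); r=cv2.minAreaRect((P*1000).astype(np.float32))
    print(n,st[i,4],np.round(r[0]),np.round(r[1]),round(r[2]%90-90,1))
go(.579,-.015,.2,50)
E
```

```text
57 348 [576. -15.] [40. 39.] -36.8
72 316 [ 586. -122.] [36. 44.] -40.7
42 271 [ 596. -254.] [34. 36.] -39.8
87 332 [ 575. -371.] [45. 50.] -17.0
t 1.5 al0 26.92 shift [ 5.095 -3.495  0.533] twist -4.029 F [-0.4  0.4 -0. ] w 0.997
```

>>> {"op": "apply_moves", "data": {"targets": [{"translation": [0,0,0.13],"twist": -1,"hand": 1},{"translation": [0,0,0.13],"twist": -1,"hand": 1},{"translation": [0,0,0.13],"twist": -1,"hand": 1},{"translation": [0,0,0.13],"twist": -1,"hand": 1},{"translation": [0,0,0],"twist": -0.38,"hand": 1}]}}

```text
time: 2.0
tool_pos: [0.2825, -0.556, 0.1985]
tool_rot: [-0.002, 0.898, 0.44, 0.0]
contact_force: [0.5, 0.6, -0.4]
gripper_width: 0.999
grasp_force: 0.0
```

```bash
python3 -c "
from h import *
go(.578,-.015,.2,52)"
```

```text
t 2.0 al0 52.16 shift [ 6.086 -0.985 -0.015] twist 0.028 F [ 0.5  0.6 -0.4] w 0.999
```

>>> {"op": "apply_moves", "data": {"targets": [{"translation": [0.48,-0.078,0],"twist": 0,"hand": 1},{"translation": [0.48,-0.078,0],"twist": 0,"hand": 1},{"translation": [0.48,-0.078,0],"twist": 0,"hand": 1},{"translation": [0.48,-0.078,0],"twist": 0,"hand": 1},{"translation": [0.48,-0.078,0],"twist": 0,"hand": 1},{"translation": [0.48,-0.078,0],"twist": 0,"hand": 1},{"translation": [0.48,-0.078,0],"twist": 0,"hand": 1},{"translation": [0.48,-0.078,0],"twist": 0,"hand": 1}]}}

```text
time: 2.8
tool_pos: [0.4708, -0.2144, 0.2017]
tool_rot: [0.0, 0.899, 0.438, 0.0]
contact_force: [-0.1, -0.8, 0.0]
gripper_width: 1.001
grasp_force: 0.0
```

>>> {"op": "apply_moves", "data": {"targets": [{"translation": [0.45,-0.075,0],"twist": 0,"hand": 1},{"translation": [0.45,-0.075,0],"twist": 0,"hand": 1},{"translation": [0.45,-0.075,0],"twist": 0,"hand": 1},{"translation": [0.45,-0.075,0],"twist": 0,"hand": 1},{"translation": [0.4,-0.06,0],"twist": 0,"hand": 1},{"translation": [0,0,0],"twist": 0,"hand": 1}]}}

```text
time: 3.4
tool_pos: [0.5786, -0.0168, 0.2015]
tool_rot: [-0.0, 0.898, 0.441, 0.001]
contact_force: [-0.9, -0.1, -0.2]
gripper_width: 0.997
grasp_force: 0.0
```

```bash
python3 -c "
from h import *
go(.578,-.015,.046,52)"
```

```text
t 3.4 al0 52.32 shift [ 0.011 -0.016  1.555] twist 0.055 F [-0.9 -0.1 -0.2] w 0.997
```

>>> {"op": "apply_moves", "data": {"targets": [{"translation": [0.01,-0.01,0.4],"twist": 0,"hand": 1},{"translation": [0,0,0.4],"twist": 0,"hand": 1},{"translation": [0,0,0.4],"twist": 0,"hand": 1},{"translation": [0,0,0.25],"twist": 0,"hand": 1},{"translation": [0,0,0.1],"twist": 0,"hand": 1},{"translation": [0,0,0],"twist": 0,"hand": 1},{"translation": [0,0,0],"twist": 0,"hand": 0.7},{"translation": [0,0,0],"twist": 0,"hand": 0.55}]}}

```text
time: 4.2
tool_pos: [0.5786, -0.0197, 0.0487]
tool_rot: [0.001, 0.899, 0.438, 0.002]
contact_force: [0.5, -0.8, 0.5]
gripper_width: 0.691
grasp_force: 0.0
```

```bash
python3 -c "
from h import *
cv2.imwrite('pics/s1.png',cv2.resize(save('side','x')[60:260,150:350],None,fx=2.5,fy=2.5)[:,:,::-1])"
```

```text
(no output)
```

View pics/s1.png

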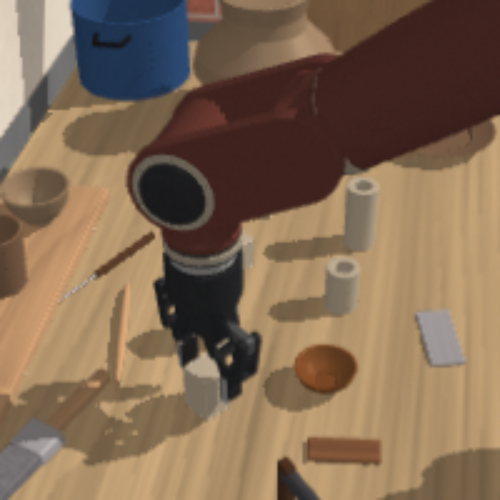

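The side view shows the fingers straddling prop57 near crop (205,375). I'll close on it.

>>> {"op": "apply_moves", "data": {"targets": [{"translation": [0,0,0],"twist": 0,"hand": 0.4},{"translation": [0,0,0],"twist": 0,"hand": 0.2},{"translation": [0,0,0],"twist": 0,"hand": 0},{"translation": [0,0,0],"twist": 0,"hand": 0},{"translation": [0,0,0],"twist": 0,"hand": 0}]}}

```text
time: 4.75
tool_pos: [0.5783, -0.0194, 0.0481]
tool_rot: [0.001, 0.899, 0.438, 0.001]
contact_force: [-1.3, -0.2, 5.8]
gripper_width: 0.413
grasp_force: 61.4
```

```bash
python3 -c "
from h import *
C=np.array([.5472,.2511]);a=np.deg2rad(-138.3)
for x in(-96,-32,32,96): print(x,np.round(C+x/1000*np.array([np.cos(a),np.sin(a)]),4))
go(.578,-.015,.046,52)"
```

```text
-96 [0.6189 0.315 ]
-32 [0.5711 0.2724]
32 [0.5233 0.2298]
96 [0.4755 0.1872]
t 4.75 al0 52.02 shift [ 0.033 -0.029  0.021] twist 0.003 F [-1.3 -0.2  5.8] w 0.413
```

>>> {"op": "apply_moves", "data": {"targets": [{"translation": [0,0,-0.1],"twist": 0,"hand": 0},{"translation": [0,0,-0.3],"twist": 0,"hand": 0},{"translation": [0,0,-0.4],"twist": 0.6,"hand": 0},{"translation": [0,0,-0.4],"twist": 0.6,"hand": 0},{"translation": [0,0,0],"twist": 0.6,"hand": 0},{"translation": [0,0,0],"twist": 0,"hand": 0}]}}

```text
time: 5.35
tool_pos: [0.5775, -0.0193, 0.1682]
tool_rot: [0.001, 0.934, 0.356, 0.001]
contact_force: [-0.2, 0.4, -1.5]
gripper_width: 0.411
grasp_force: 60.6
```

```bash
python3 -c "
from h import *
go(.5711,.2724,.168,41.7)"
```

```text
t 5.35 al0 41.71 shift [ 1.893e+00 -2.220e+00  2.000e-03] twist 0.002 F [-0.2  0.4 -1.5] w 0.411
```

>>> {"op": "apply_moves", "data": {"targets": [{"translation": [0.15,-0.18,0],"twist": 0,"hand": 0},{"translation": [0.29,-0.34,0],"twist": 0,"hand": 0},{"translation": [0.29,-0.34,0],"twist": 0,"hand": 0},{"translation": [0.29,-0.34,0],"twist": 0,"hand": 0},{"translation": [0.29,-0.34,0],"twist": 0,"hand": 0},{"translation": [0.29,-0.34,0],"twist": 0,"hand": 0},{"translation": [0.29,-0.34,0],"twist": 0,"hand": 0},{"translation": [0,0,0],"twist": 0,"hand": 0}]}}

```text
time: 6.15
tool_pos: [0.5682, 0.2765, 0.1642]
tool_rot: [-0.001, 0.933, 0.359, -0.002]
contact_force: [0.3, -0.5, -0.9]
gripper_width: 0.413
grasp_force: 60.6
```

>>> {"op": "apply_moves", "data": {"targets": [{"translation": [0,0,0.4],"twist": 0,"hand": 0},{"translation": [0,0,0.3],"twist": 0,"hand": 0},{"translation": [0,0,0],"twist": 0,"hand": 0}]}}

```text
time: 6.45
tool_pos: [0.5653, 0.27, 0.0887]
tool_rot: [-0.0, 0.934, 0.356, -0.007]
contact_force: [-0.4, 0.3, -3.0]
gripper_width: 0.412
grasp_force: 60.6
```

```bash
python3 -c "
from h import *
go(.5711,.2724,.0575,41.7)
im=save('side','x');cv2.imwrite('pics/s2.png',cv2.resize(im[200:384,110:330],None,fx=3,fy=3)[:,:,::-1])"
```

```text
t 6.45 al0 41.75 shift [0.059 0.021 0.312] twist 0.008 F [-0.4  0.3 -3. ] w 0.412
```

View pics/s2.png

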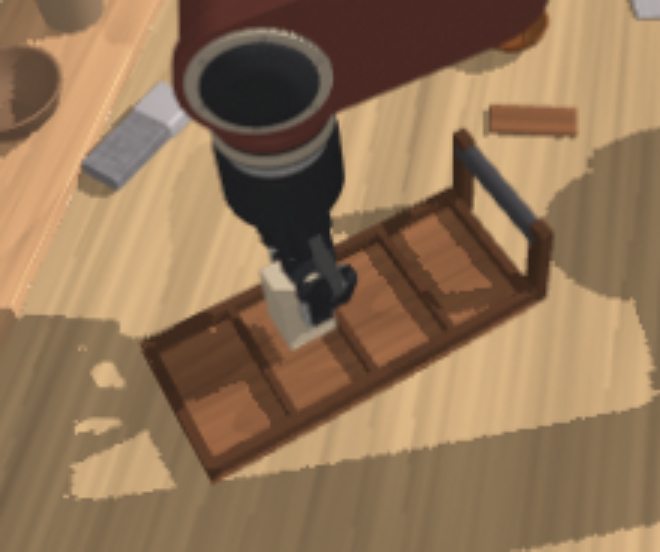

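The prop hangs over the second bay from the far end, crop (295,310), which is the right one. I'll lower it gently.

>>> {"op": "apply_moves", "data": {"targets": [{"translation": [0.06,0.02,0.1],"twist": 0,"hand": 0},{"translation": [0,0,0.1],"twist": 0,"hand": 0},{"translation": [0,0,0.06],"twist": 0,"hand": 0},{"translation": [0,0,0],"twist": 0,"hand": 0},{"translation": [0,0,0],"twist": 0,"hand": 0}]}}

```text
time: 7.0
tool_pos: [0.5763, 0.2747, 0.0705]
tool_rot: [-0.0, 0.935, 0.356, 0.0]
contact_force: [-0.0, 0.4, -0.9]
gripper_width: 0.412
grasp_force: 60.6
```

>>> {"op": "apply_moves", "data": {"targets": [{"translation": [0,0,0.02],"twist": 0,"hand": 0},{"translation": [0,0,0.02],"twist": 0,"hand": 0},{"translation": [0,0,0],"twist": 0,"hand": 0}]}}

```text
time: 7.3
tool_pos: [0.5761, 0.2747, 0.0662]
tool_rot: [-0.0, 0.935, 0.356, -0.0]
contact_force: [0.1, -0.0, -2.5]
gripper_width: 0.413
grasp_force: 60.6
```

>>> {"op": "apply_moves", "data": {"targets": [{"translation": [-0.053,-0.016,0.03],"twist": 0,"hand": 0},{"translation": [0,0,0.03],"twist": 0,"hand": 0},{"translation": [0,0,0.015],"twist": 0,"hand": 0},{"translation": [0,0,0],"twist": 0,"hand": 0},{"translation": [0,0,0],"twist": 0,"hand": 0}]}}

```text
time: 7.8
tool_pos: [0.5712, 0.2724, 0.0588]
tool_rot: [-0.0, 0.935, 0.356, -0.0]
contact_force: [-0.4, -0.3, -1.1]
gripper_width: 0.41
grasp_force: 60.6
```

>>> {"op": "apply_moves", "data": {"targets": [{"translation": [0,0,0.015],"twist": 0,"hand": 0},{"translation": [0,0,0],"twist": 0,"hand": 0},{"translation": [0,0,0],"twist": 0,"hand": 0}]}}

```text
time: 8.1
tool_pos: [0.5712, 0.2724, 0.0573]
tool_rot: [0.0, 0.935, 0.356, -0.0]
contact_force: [0.6, 0.1, -1.9]
gripper_width: 0.414
grasp_force: 60.6
```

>>> {"op": "apply_moves", "data": {"targets": [{"translation": [0,0,0.01],"twist": 0,"hand": 0},{"translation": [0,0,0],"twist": 0,"hand": 0},{"translation": [0,0,0],"twist": 0,"hand": 0}]}}

```text
time: 8.4
tool_pos: [0.5712, 0.2724, 0.0563]
tool_rot: [-0.0, 0.935, 0.356, -0.0]
contact_force: [0.3, 0.2, -1.7]
gripper_width: 0.411
grasp_force: 60.7
```

>>> {"op": "apply_moves", "data": {"targets": [{"translation": [0,0,0.006],"twist": 0,"hand": 0},{"translation": [0,0,0],"twist": 0,"hand": 0},{"translation": [0,0,0],"twist": 0,"hand": 0}]}}

```text
time: 8.7
tool_pos: [0.5713, 0.2724, 0.0562]
tool_rot: [0.0, 0.935, 0.356, 0.0]
contact_force: [-1.7, -0.4, 3.1]
gripper_width: 0.411
grasp_force: 61.1
```

>>> {"op": "apply_moves", "data": {"targets": [{"translation": [0,0,0],"twist": 0,"hand": 0.5},{"translation": [0,0,0],"twist": 0,"hand": 0.6},{"translation": [0,0,0],"twist": 0,"hand": 0.6},{"translation": [0,0,-0.3],"twist": 0,"hand": 0.6},{"translation": [0,0,-0.4],"twist": 0,"hand": 1},{"translation": [0,0,-0.4],"twist": -0.66,"hand": 1},{"translation": [0,0,-0.4],"twist": -0.66,"hand": 1},{"translation": [0,0,0],"twist": 0,"hand": 1}]}}

```text
time: 9.5
tool_pos: [0.5749, 0.2737, 0.2143]
tool_rot: [0.001, 0.909, 0.417, 0.007]
contact_force: [1.0, 0.1, 0.8]
gripper_width: 0.998
grasp_force: 0.0
```

```bash
python3 -c "
from h import *
go(.589,-.123,.2,49.3)"
```

```text
t 9.5 al0 49.31 shift [-2.916  2.693  0.143] twist 0.001 F [1.  0.1 0.8] w 0.998
```

>>> {"op": "apply_moves", "data": {"targets": [{"translation": [-0.35,0.33,0],"twist": 0,"hand": 1},{"translation": [-0.35,0.33,0],"twist": 0,"hand": 1},{"translation": [-0.35,0.33,0],"twist": 0,"hand": 1},{"translation": [-0.35,0.33,0],"twist": 0,"hand": 1},{"translation": [-0.35,0.33,0],"twist": 0,"hand": 1},{"translation": [-0.35,0.33,0],"twist": 0,"hand": 1},{"translation": [-0.35,0.33,0],"twist": 0,"hand": 1},{"translation": [-0.35,0.33,0],"twist": 0,"hand": 1}]}}

```text
time: 10.3
tool_pos: [0.5881, -0.1139, 0.205]
tool_rot: [-0.0, 0.909, 0.417, -0.0]
contact_force: [0.6, -0.3, 0.6]
gripper_width: 0.998
grasp_force: 0.0
```

>>> {"op": "apply_moves", "data": {"targets": [{"translation": [-0.08,0.07,0],"twist": 0,"hand": 1},{"translation": [0,0,0],"twist": 0,"hand": 1},{"translation": [0,0,0],"twist": 0,"hand": 1},{"translation": [0,0,0],"twist": 0,"hand": 1}]}}

```text
time: 10.7
tool_pos: [0.5886, -0.121, 0.2054]
tool_rot: [-0.0, 0.909, 0.418, -0.0]
contact_force: [-0.1, 0.1, -0.3]
gripper_width: 1.0
grasp_force: 0.0
```

```bash
python3 -c "
from h import *
go(.590,-.123,.057,49.3)"
```

```text
t 10.7 al0 49.37 shift [-0.005  0.024  1.484] twist 0.013 F [-0.1  0.1 -0.3] w 1.0
```

>>> {"op": "apply_moves", "data": {"targets": [{"translation": [0,0.02,0.4],"twist": 0,"hand": 1},{"translation": [0,0,0.4],"twist": 0,"hand": 1},{"translation": [0,0,0.4],"twist": 0,"hand": 1},{"translation": [0,0,0.28],"twist": 0,"hand": 1},{"translation": [0,0,0],"twist": 0,"hand": 1},{"translation": [0,0,0],"twist": 0,"hand": 1}]}}

```text
time: 11.3
tool_pos: [0.5903, -0.1228, 0.058]
tool_rot: [-0.0, 0.909, 0.418, -0.0]
contact_force: [0.6, -0.7, 0.9]
gripper_width: 1.001
grasp_force: 0.0
```

>>> {"op": "apply_moves", "data": {"targets": [{"translation": [0,0,0],"twist": 0,"hand": 0.7},{"translation": [0,0,0],"twist": 0,"hand": 0.5},{"translation": [0,0,0],"twist": 0,"hand": 0.3},{"translation": [0,0,0],"twist": 0,"hand": 0},{"translation": [0,0,0],"twist": 0,"hand": 0},{"translation": [0,0,0],"twist": 0,"hand": 0},{"translation": [0,0,0],"twist": 0,"hand": 0}]}}

```text
time: 12.0
tool_pos: [0.5911, -0.1243, 0.0594]
tool_rot: [0.001, 0.909, 0.417, 0.001]
contact_force: [-0.8, 0.3, 4.7]
gripper_width: 0.414
grasp_force: 59.8
```

>>> {"op": "apply_moves", "data": {"targets": [{"translation": [0,0,-0.1],"twist": 0,"hand": 0},{"translation": [0,0,-0.3],"twist": 0,"hand": 0},{"translation": [0,0,-0.4],"twist": 0,"hand": 0},{"translation": [0,0,-0.4],"twist": 0.67,"hand": 0},{"translation": [0,0,0],"twist": 0.67,"hand": 0},{"translation": [0,0,0],"twist": 0,"hand": 0},{"translation": [0,0,0],"twist": 0,"hand": 0}]}}

```text
time: 12.7
tool_pos: [0.589, -0.1236, 0.1762]
tool_rot: [-0.001, 0.935, 0.356, -0.001]
contact_force: [-0.3, -0.2, -2.2]
gripper_width: 0.409
grasp_force: 60.5
```

```bash
python3 -c "
from h import *
go(.5233,.2298,.177,41.7)"
```

```text
t 12.7 al0 41.66 shift [ 1.859 -3.077 -0.008] twist -0.007 F [-0.3 -0.2 -2.2] w 0.409
```

>>> {"op": "apply_moves", "data": {"targets": [{"translation": [0.23,-0.38,0],"twist": 0,"hand": 0},{"translation": [0.23,-0.38,0],"twist": 0,"hand": 0},{"translation": [0.23,-0.38,0],"twist": 0,"hand": 0},{"translation": [0.23,-0.38,0],"twist": 0,"hand": 0},{"translation": [0.23,-0.38,0],"twist": 0,"hand": 0},{"translation": [0.23,-0.38,0],"twist": 0,"hand": 0},{"translation": [0.23,-0.38,0],"twist": 0,"hand": 0},{"translation": [0.23,-0.38,0],"twist": 0,"hand": 0}]}}

```text
time: 13.5
tool_pos: [0.5241, 0.2269, 0.1755]
tool_rot: [-0.0, 0.935, 0.356, -0.002]
contact_force: [1.3, 1.0, -2.4]
gripper_width: 0.415
grasp_force: 60.8
```

>>> {"op": "apply_moves", "data": {"targets": [{"translation": [0,0,0.2],"twist": 0,"hand": 0},{"translation": [0,0,0.3],"twist": 0,"hand": 0},{"translation": [0,0,0.2],"twist": 0,"hand": 0},{"translation": [0,0,0],"twist": 0,"hand": 0},{"translation": [0,0,0],"twist": 0,"hand": 0},{"translation": [0,0,0],"twist": 0,"hand": 0}]}}

```text
time: 14.1
tool_pos: [0.5267, 0.2256, 0.1088]
tool_rot: [0.0, 0.935, 0.355, 0.001]
contact_force: [-0.1, 0.5, -1.4]
gripper_width: 0.412
grasp_force: 61.0
```

```bash
python3 -c "
from h import *
go(.5233,.2298,.067,41.7)
im=save('side','x');cv2.imwrite('pics/s3.png',cv2.resize(im[200:384,110:330],None,fx=3,fy=3)[:,:,::-1])"
```

```text
t 14.1 al0 41.59 shift [ 0.003 -0.054  0.418] twist -0.019 F [-0.1  0.5 -1.4] w 0.412
```

View pics/s3.png

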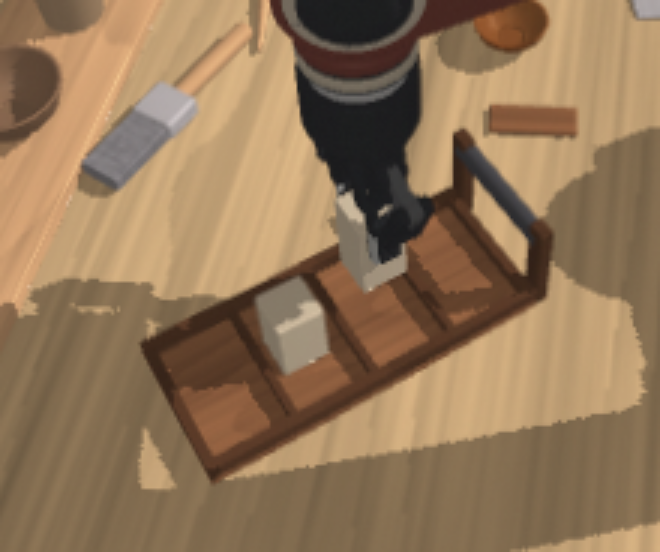

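Prop57 stands upright in its bay at crop (292,325), and prop72 hangs over the next bay at (370,240). I'll lower prop72.

>>> {"op": "apply_moves", "data": {"targets": [{"translation": [0,-0.054,0.15],"twist": 0,"hand": 0},{"translation": [0,0,0.15],"twist": 0,"hand": 0},{"translation": [0,0,0.06],"twist": 0,"hand": 0},{"translation": [0,0,0.03],"twist": 0,"hand": 0},{"translation": [0,0,0],"twist": 0,"hand": 0},{"translation": [0,0,0],"twist": 0,"hand": 0}]}}

```text
time: 14.75
tool_pos: [0.5227, 0.2296, 0.0688]
tool_rot: [0.0, 0.935, 0.355, 0.0]
contact_force: [0.0, 0.3, -1.9]
gripper_width: 0.416
grasp_force: 61.0
```

>>> {"op": "apply_moves", "data": {"targets": [{"translation": [0,0,0.01],"twist": 0,"hand": 0},{"translation": [0,0,0],"twist": 0,"hand": 0},{"translation": [0,0,0],"twist": 0,"hand": 0}]}}

```text
time: 15.05
tool_pos: [0.5225, 0.2296, 0.0678]
tool_rot: [0.0, 0.935, 0.355, 0.0]
contact_force: [-0.7, 0.6, -1.7]
gripper_width: 0.414
grasp_force: 61.0
```

>>> {"op": "apply_moves", "data": {"targets": [{"translation": [0,0,0.007],"twist": 0,"hand": 0},{"translation": [0,0,0],"twist": 0,"hand": 0},{"translation": [0,0,0],"twist": 0,"hand": 0}]}}

```text
time: 15.35
tool_pos: [0.5226, 0.2296, 0.0674]
tool_rot: [0.0, 0.935, 0.355, 0.0]
contact_force: [-1.4, -1.1, -0.0]
gripper_width: 0.413
grasp_force: 61.2
```

>>> {"op": "apply_moves", "data": {"targets": [{"translation": [0,0,0.007],"twist": 0,"hand": 0},{"translation": [0,0,0],"twist": 0,"hand": 0},{"translation": [0,0,0],"twist": 0,"hand": 0}]}}

```text
time: 15.65
tool_pos: [0.5227, 0.2296, 0.0674]
tool_rot: [0.0, 0.935, 0.355, 0.0]
contact_force: [-2.7, -1.8, 4.1]
gripper_width: 0.411
grasp_force: 62.1
```

>>> {"op": "apply_moves", "data": {"targets": [{"translation": [0,0,0],"twist": 0,"hand": 0.5},{"translation": [0,0,0],"twist": 0,"hand": 0.6},{"translation": [0,0,0],"twist": 0,"hand": 0.6},{"translation": [0,0,-0.3],"twist": 0,"hand": 0.6},{"translation": [0,0,-0.4],"twist": 0,"hand": 1},{"translation": [0,0,-0.4],"twist": -0.73,"hand": 1},{"translation": [0,0,-0.3],"twist": -0.73,"hand": 1},{"translation": [0,0,0],"twist": 0,"hand": 1}]}}

```text
time: 16.45
tool_pos: [0.5254, 0.2305, 0.2127]
tool_rot: [0.001, 0.906, 0.423, 0.005]
contact_force: [0.8, -0.2, 1.4]
gripper_width: 1.001
grasp_force: 0.0
```

```bash
python3 -c "
from h import *
go(.596,-.255,.2,50)"
```

```text
t 16.45 al0 50.0 shift [-3.265  3.662  0.127] twist -0.001 F [ 0.8 -0.2  1.4] w 1.001
```

>>> {"op": "apply_moves", "data": {"targets": [{"translation": [-0.32,0.36,0],"twist": 0,"hand": 1},{"translation": [-0.32,0.36,0],"twist": 0,"hand": 1},{"translation": [-0.32,0.36,0],"twist": 0,"hand": 1},{"translation": [-0.32,0.36,0],"twist": 0,"hand": 1},{"translation": [-0.32,0.36,0],"twist": 0,"hand": 1},{"translation": [-0.32,0.36,0],"twist": 0,"hand": 1},{"translation": [-0.32,0.36,0],"twist": 0,"hand": 1},{"translation": [-0.32,0.36,0],"twist": 0,"hand": 1}]}}

```text
time: 17.25
tool_pos: [0.5776, -0.1536, 0.2049]
tool_rot: [-0.001, 0.907, 0.422, -0.0]
contact_force: [1.1, 0.8, 0.5]
gripper_width: 1.001
grasp_force: 0.0
```

>>> {"op": "apply_moves", "data": {"targets": [{"translation": [-0.32,0.36,0],"twist": 0,"hand": 1},{"translation": [-0.32,0.36,0],"twist": 0,"hand": 1},{"translation": [-0.06,0.06,0],"twist": 0,"hand": 1},{"translation": [0,0,0.3],"twist": 0,"hand": 1},{"translation": [0,0,0],"twist": 0,"hand": 1},{"translation": [0,0,0],"twist": 0,"hand": 1},{"translation": [0,0,0],"twist": 0,"hand": 1}]}}

```text
time: 17.95
tool_pos: [0.5931, -0.2548, 0.1771]
tool_rot: [0.0, 0.906, 0.423, 0.0]
contact_force: [0.1, -0.3, 0.1]
gripper_width: 0.999
grasp_force: 0.0
```

```bash
python3 -c "
from h import *
go(.596,-.255,.037,50)"
```

```text
t 17.95 al0 50.0 shift [0.017 0.023 1.401] twist 0.0 F [ 0.1 -0.3  0.1] w 0.999
```

>>> {"op": "apply_moves", "data": {"targets": [{"translation": [0.015,0.02,0.4],"twist": 0,"hand": 1},{"translation": [0,0,0.4],"twist": 0,"hand": 1},{"translation": [0,0,0.4],"twist": 0,"hand": 1},{"translation": [0,0,0.19],"twist": 0,"hand": 1},{"translation": [0,0,0],"twist": 0,"hand": 1},{"translation": [0,0,0],"twist": 0,"hand": 0.8}]}}

```text
time: 18.55
tool_pos: [0.5963, -0.2557, 0.0389]
tool_rot: [0.001, 0.906, 0.422, 0.001]
contact_force: [0.8, -0.6, 1.0]
gripper_width: 0.857
grasp_force: 0.0
```

>>> {"op": "apply_moves", "data": {"targets": [{"translation": [0,0,0],"twist": 0,"hand": 0.6},{"translation": [0,0,0],"twist": 0,"hand": 0.5},{"translation": [0,0,0],"twist": 0,"hand": 0.3},{"translation": [0,0,0],"twist": 0,"hand": 0},{"translation": [0,0,0],"twist": 0,"hand": 0},{"translation": [0,0,0],"twist": 0,"hand": 0},{"translation": [0,0,0],"twist": 0,"hand": 0}]}}

```text
time: 19.25
tool_pos: [0.5968, -0.2564, 0.0398]
tool_rot: [0.002, 0.907, 0.422, 0.001]
contact_force: [-0.2, 0.4, 6.0]
gripper_width: 0.408
grasp_force: 61.1
```

Gripped; contact is expected at TCP z of about 0.048 in the bay. Now lift and turn.

>>> {"op": "apply_moves", "data": {"targets": [{"translation": [0,0,-0.1],"twist": 0,"hand": 0},{"translation": [0,0,-0.3],"twist": 0,"hand": 0},{"translation": [0,0,-0.4],"twist": 0,"hand": 0},{"translation": [0,0,-0.4],"twist": 0.73,"hand": 0},{"translation": [0,0,-0.2],"twist": 0.73,"hand": 0},{"translation": [0,0,0],"twist": 0,"hand": 0},{"translation": [0,0,0],"twist": 0,"hand": 0}]}}

```text
time: 19.95
tool_pos: [0.5948, -0.2554, 0.1767]
tool_rot: [-0.0, 0.935, 0.356, -0.0]
contact_force: [0.2, 0.0, -1.2]
gripper_width: 0.408
grasp_force: 60.3
```

```bash
python3 -c "
from h import *
go(.6189,.315,.178,41.7)"
```

```text
t 19.95 al0 41.67 shift [ 3.972 -4.101 -0.013] twist -0.006 F [ 0.2  0.  -1.2] w 0.408
```

>>> {"op": "apply_moves", "data": {"targets": [{"translation": [0.33,-0.34,0],"twist": 0,"hand": 0},{"translation": [0.33,-0.34,0],"twist": 0,"hand": 0},{"translation": [0.33,-0.34,0],"twist": 0,"hand": 0},{"translation": [0.33,-0.34,0],"twist": 0,"hand": 0},{"translation": [0.33,-0.34,0],"twist": 0,"hand": 0},{"translation": [0.33,-0.34,0],"twist": 0,"hand": 0},{"translation": [0.33,-0.34,0],"twist": 0,"hand": 0},{"translation": [0.33,-0.34,0],"twist": 0,"hand": 0}]}}

```text
time: 20.75
tool_pos: [0.6102, 0.1248, 0.1738]
tool_rot: [-0.001, 0.935, 0.356, -0.003]
contact_force: [0.5, 0.3, -1.0]
gripper_width: 0.41
grasp_force: 60.4
```

>>> {"op": "apply_moves", "data": {"targets": [{"translation": [0.33,-0.34,0],"twist": 0,"hand": 0},{"translation": [0.33,-0.34,0],"twist": 0,"hand": 0},{"translation": [0.33,-0.34,0],"twist": 0,"hand": 0},{"translation": [0.33,-0.34,0],"twist": 0,"hand": 0},{"translation": [0,0,0.2],"twist": 0,"hand": 0},{"translation": [0,0,0],"twist": 0,"hand": 0},{"translation": [0,0,0],"twist": 0,"hand": 0},{"translation": [0,0,0],"twist": 0,"hand": 0}]}}

```text
time: 21.55
tool_pos: [0.6205, 0.3113, 0.1567]
tool_rot: [0.0, 0.935, 0.355, -0.001]
contact_force: [0.2, 0.1, -0.6]
gripper_width: 0.412
grasp_force: 60.4
```

```bash
python3 -c "
from h import *
go(.6189,.315,.048,41.7)"
```

```text
t 21.55 al0 41.53 shift [ 0.013 -0.039  1.087] twist -0.03 F [ 0.2  0.1 -0.6] w 0.412
```

>>> {"op": "apply_moves", "data": {"targets": [{"translation": [0.01,-0.04,0.3],"twist": 0,"hand": 0},{"translation": [0,0,0.35],"twist": 0,"hand": 0},{"translation": [0,0,0.25],"twist": 0,"hand": 0},{"translation": [0,0,0.1],"twist": 0,"hand": 0},{"translation": [0,0,0.04],"twist": 0,"hand": 0},{"translation": [0,0,0],"twist": 0,"hand": 0},{"translation": [0,0,0],"twist": 0,"hand": 0},{"translation": [0,0,0],"twist": 0,"hand": 0}]}}

```text
time: 22.35
tool_pos: [0.62, 0.3164, 0.0555]
tool_rot: [-0.0, 0.935, 0.355, 0.002]
contact_force: [1.0, 0.2, -0.7]
gripper_width: 0.407
grasp_force: 60.4
```

>>> {"op": "apply_moves", "data": {"targets": [{"translation": [0,0,0.01],"twist": 0,"hand": 0},{"translation": [0,0,0],"twist": 0,"hand": 0},{"translation": [0,0,0],"twist": 0,"hand": 0}]}}

```text
time: 22.65
tool_pos: [0.6188, 0.3161, 0.0525]
tool_rot: [-0.0, 0.935, 0.355, 0.0]
contact_force: [0.0, 0.7, -1.0]
gripper_width: 0.403
grasp_force: 60.4
```

>>> {"op": "apply_moves", "data": {"targets": [{"translation": [0,0,0.03],"twist": 0,"hand": 0},{"translation": [0,0,0.007],"twist": 0,"hand": 0},{"translation": [0,0,0],"twist": 0,"hand": 0},{"translation": [0,0,0],"twist": 0,"hand": 0}]}}

```text
time: 23.05
tool_pos: [0.6187, 0.316, 0.0484]
tool_rot: [0.0, 0.935, 0.355, -0.0]
contact_force: [-0.4, -1.3, -1.4]
gripper_width: 0.407
grasp_force: 60.4
```

>>> {"op": "apply_moves", "data": {"targets": [{"translation": [0,0,0.007],"twist": 0,"hand": 0},{"translation": [0,0,0],"twist": 0,"hand": 0},{"translation": [0,0,0],"twist": 0,"hand": 0}]}}

```text
time: 23.35
tool_pos: [0.6188, 0.316, 0.0479]
tool_rot: [-0.0, 0.935, 0.355, 0.0]
contact_force: [0.4, -0.4, -0.6]
gripper_width: 0.406
grasp_force: 60.4
```

>>> {"op": "apply_moves", "data": {"targets": [{"translation": [0,0,0.007],"twist": 0,"hand": 0},{"translation": [0,0,0],"twist": 0,"hand": 0},{"translation": [0,0,0],"twist": 0,"hand": 0}]}}

```text
time: 23.65
tool_pos: [0.6189, 0.3161, 0.0478]
tool_rot: [0.0, 0.935, 0.355, 0.0]
contact_force: [-1.9, -1.1, 3.6]
gripper_width: 0.412
grasp_force: 60.9
```

>>> {"op": "apply_moves", "data": {"targets": [{"translation": [0,0,0],"twist": 0,"hand": 0.5},{"translation": [0,0,0],"twist": 0,"hand": 0.6},{"translation": [0,0,0],"twist": 0,"hand": 0.6},{"translation": [0,0,-0.3],"twist": 0,"hand": 0.6},{"translation": [0,0,-0.4],"twist": 0,"hand": 1},{"translation": [0,0,-0.4],"twist": 0,"hand": 1},{"translation": [0,0,-0.4],"twist": 0,"hand": 1},{"translation": [0,0,0],"twist": 0,"hand": 1}]}}

```text
time: 24.45
tool_pos: [0.6224, 0.3175, 0.2063]
tool_rot: [-0.0, 0.935, 0.355, 0.007]
contact_force: [0.6, 0.7, 2.0]
gripper_width: 0.998
grasp_force: 0.0
```

Run:
```python
from fit import *
n='prop87_mid'
im=save('top','x'); t=cv2.resize(im,None,fx=2,fy=2)[:,:,::-1].copy()
m=mask('top',n,proj('top',[.582,-.378,.043])[0])
p,i=fit(n,{'top':m},(.582,-.378,0)); print(p,np.rad2deg(p[2]),i)
cr=im[120:170,395:450,::-1]; big=cv2.resize(cr,None,fx=8,fy=8,interpolation=cv2.INTER_CUBIC); b2=big.copy()
for (q,col) in(((.582,-.378,np.deg2rad(-15)),(0,255,0)),):
    c,s=np.cos(q[2]),np.sin(q[2]);uv=(proj('top',box(-18,18,-18,18,0,87)@np.array([[c,-s,0],[s,c,0],[0,0,1]]).T+[q[0],q[1],0])-[395,120]+.5)*8
    for a in range(8):
        for k in(1,2,4):
            if a<a^k: cv2.line(b2,tuple(int(v) for v in uv[a]),tuple(int(v) for v in uv[a^k]),col,1)
cv2.imwrite('pics/p87.png',cv2.resize(np.hstack([big,b2]),(792,360)))
go(.582,-.378,.2,75)
```

```text
[ 0.58276198 -0.38024561 -0.09440932] -5.409255643137844 0.8858954041204438
t 24.55 al0 41.58 shift [-4.889  4.944 -0.009] twist -5.832 F [-0.7  0.1 -1.3] w 0.999
```

View pics/p87.png

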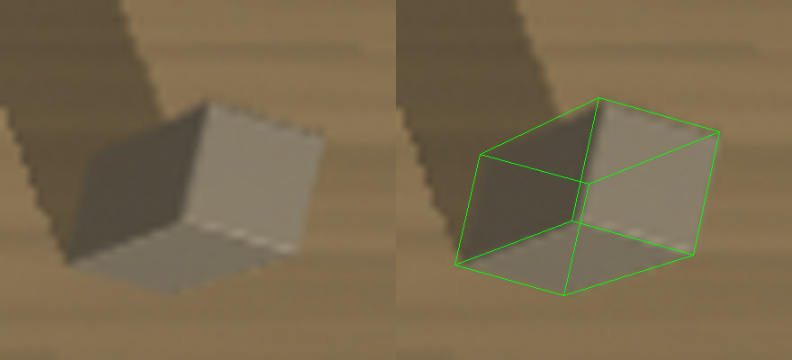

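The outline at (0.582, -0.378), yaw -15°, lies on prop87's edges.

>>> {"op": "apply_moves", "data": {"targets": [{"translation": [0,0,0],"twist": -1,"hand": 1},{"translation": [0,0,0],"twist": -1,"hand": 1},{"translation": [0,0,0],"twist": -1,"hand": 1},{"translation": [0,0,0],"twist": -1,"hand": 1},{"translation": [0,0,0],"twist": -1,"hand": 1},{"translation": [0,0,0],"twist": -0.83,"hand": 1},{"translation": [0,0,0],"twist": 0,"hand": 1}]}}

```text
time: 25.25
tool_pos: [0.6176, 0.3155, 0.1942]
tool_rot: [-0.001, 0.793, 0.609, -0.002]
contact_force: [-0.7, -0.3, -0.4]
gripper_width: 0.994
grasp_force: 0.0
```

>>> {"op": "apply_moves", "data": {"targets": [{"translation": [-0.45,0.095,0],"twist": 0,"hand": 1},{"translation": [-0.45,0.095,0],"twist": 0,"hand": 1},{"translation": [-0.45,0.095,0],"twist": 0,"hand": 1},{"translation": [-0.45,0.095,0],"twist": 0,"hand": 1},{"translation": [-0.45,0.095,0],"twist": 0,"hand": 1},{"translation": [-0.45,0.095,0],"twist": 0,"hand": 1},{"translation": [-0.45,0.095,0],"twist": 0,"hand": 1},{"translation": [-0.45,0.095,0],"twist": 0,"hand": 1}]}}

```text
time: 26.05
tool_pos: [0.5978, -0.053, 0.1956]
tool_rot: [-0.001, 0.794, 0.608, -0.001]
contact_force: [0.1, -0.2, -0.7]
gripper_width: 0.996
grasp_force: 0.0
```

>>> {"op": "apply_moves", "data": {"targets": [{"translation": [-0.45,0.095,0],"twist": 0,"hand": 1},{"translation": [-0.45,0.095,0],"twist": 0,"hand": 1},{"translation": [-0.45,0.095,0],"twist": 0,"hand": 1},{"translation": [-0.45,0.095,0],"twist": 0,"hand": 1},{"translation": [-0.45,0.095,0],"twist": 0,"hand": 1},{"translation": [-0.45,0.095,0],"twist": 0,"hand": 1},{"translation": [0,0,0],"twist": 0,"hand": 1},{"translation": [0,0,0],"twist": 0,"hand": 1}]}}

```text
time: 26.85
tool_pos: [0.5832, -0.3274, 0.1954]
tool_rot: [-0.001, 0.794, 0.607, -0.0]
contact_force: [0.2, 1.0, 0.1]
gripper_width: 1.0
grasp_force: 0.0
```

```bash
python3 -c "
from h import *
go(.582,-.378,.068,75)"
```

```text
t 26.85 al0 74.8 shift [-0.491  0.121  1.274] twist -0.035 F [0.2 1.  0.1] w 1.0
```

>>> {"op": "apply_moves", "data": {"targets": [{"translation": [-0.3,0.08,0],"twist": 0,"hand": 1},{"translation": [-0.19,0.04,0],"twist": 0,"hand": 1},{"translation": [0,0,0],"twist": 0,"hand": 1},{"translation": [0,0,0],"twist": 0,"hand": 1},{"translation": [0,0,0],"twist": 0,"hand": 1}]}}

```text
time: 27.35
tool_pos: [0.5831, -0.3761, 0.197]
tool_rot: [-0.0, 0.793, 0.609, 0.0]
contact_force: [0.3, -1.0, -0.3]
gripper_width: 0.999
grasp_force: 0.0
```

```bash
python3 -c "
from h import *
go(.582,-.378,.068,75)"
```

```text
t 27.35 al0 75.03 shift [-0.021 -0.006  1.29 ] twist 0.006 F [ 0.3 -1.  -0.3] w 0.999
```

>>> {"op": "apply_moves", "data": {"targets": [{"translation": [-0.02,-0.006,0.35],"twist": 0,"hand": 1},{"translation": [0,0,0.4],"twist": 0,"hand": 1},{"translation": [0,0,0.35],"twist": 0,"hand": 1},{"translation": [0,0,0.19],"twist": 0,"hand": 1},{"translation": [0,0,0],"twist": 0,"hand": 1},{"translation": [0,0,0],"twist": 0,"hand": 0.8}]}}

```text
time: 27.95
tool_pos: [0.5826, -0.3792, 0.0694]
tool_rot: [0.001, 0.793, 0.609, 0.0]
contact_force: [0.1, -0.2, 0.7]
gripper_width: 0.858
grasp_force: 0.0
```

>>> {"op": "apply_moves", "data": {"targets": [{"translation": [0,0,0],"twist": 0,"hand": 0.6},{"translation": [0,0,0],"twist": 0,"hand": 0.5},{"translation": [0,0,0],"twist": 0,"hand": 0.3},{"translation": [0,0,0],"twist": 0,"hand": 0},{"translation": [0,0,0],"twist": 0,"hand": 0},{"translation": [0,0,0],"twist": 0,"hand": 0},{"translation": [0,0,0],"twist": 0,"hand": 0}]}}

```text
time: 28.65
tool_pos: [0.5829, -0.38, 0.0707]
tool_rot: [0.002, 0.793, 0.609, 0.0]
contact_force: [-1.3, 0.2, 7.0]
gripper_width: 0.42
grasp_force: 60.5
```

>>> {"op": "apply_moves", "data": {"targets": [{"translation": [0,0,-0.1],"twist": 0,"hand": 0},{"translation": [0,0,-0.3],"twist": 0,"hand": 0},{"translation": [0,0,-0.4],"twist": 0,"hand": 0},{"translation": [0,0,-0.4],"twist": 0,"hand": 0},{"translation": [0,0,-0.2],"twist": 0.8,"hand": 0},{"translation": [0,0,0],"twist": 1,"hand": 0},{"translation": [0,0,0],"twist": 1,"hand": 0},{"translation": [0,0,0],"twist": 1,"hand": 0}]}}

```text
time: 29.45
tool_pos: [0.5814, -0.3788, 0.208]
tool_rot: [-0.0, 0.895, 0.446, -0.0]
contact_force: [-0.3, -1.0, -1.5]
gripper_width: 0.417
grasp_force: 60.1
```

>>> {"op": "apply_moves", "data": {"targets": [{"translation": [0,0,0],"twist": 1,"hand": 0},{"translation": [0,0,0],"twist": 1,"hand": 0},{"translation": [0,0,0],"twist": 0,"hand": 0},{"translation": [0,0,0],"twist": 0,"hand": 0}]}}

```text
time: 29.85
tool_pos: [0.5815, -0.3789, 0.2078]
tool_rot: [-0.0, 0.934, 0.357, -0.0]
contact_force: [-0.3, 0.9, -1.5]
gripper_width: 0.416
grasp_force: 60.1
```

```bash
python3 -c "
from h import *
go(.4755,.1872,.21,41.7)"
```

```text
t 29.85 al0 41.87 shift [ 2.989 -4.923 -0.022] twist 0.03 F [-0.3  0.9 -1.5] w 0.416
```

>>> {"op": "apply_moves", "data": {"targets": [{"translation": [0.23,-0.38,0],"twist": 0.03,"hand": 0},{"translation": [0.23,-0.38,0],"twist": 0,"hand": 0},{"translation": [0.23,-0.38,0],"twist": 0,"hand": 0},{"translation": [0.23,-0.38,0],"twist": 0,"hand": 0},{"translation": [0.23,-0.38,0],"twist": 0,"hand": 0},{"translation": [0.23,-0.38,0],"twist": 0,"hand": 0},{"translation": [0.23,-0.38,0],"twist": 0,"hand": 0},{"translation": [0.23,-0.38,0],"twist": 0,"hand": 0}]}}

```text
time: 30.65
tool_pos: [0.5168, -0.028, 0.2084]
tool_rot: [0.0, 0.935, 0.356, 0.0]
contact_force: [0.8, 0.1, -1.6]
gripper_width: 0.415
grasp_force: 60.9
```

>>> {"op": "apply_moves", "data": {"targets": [{"translation": [0.23,-0.38,0],"twist": 0,"hand": 0},{"translation": [0.23,-0.38,0],"twist": 0,"hand": 0},{"translation": [0.23,-0.38,0],"twist": 0,"hand": 0},{"translation": [0.23,-0.38,0],"twist": 0,"hand": 0},{"translation": [0.23,-0.37,0],"twist": 0,"hand": 0},{"translation": [0,0,0],"twist": 0,"hand": 0},{"translation": [0,0,0],"twist": 0,"hand": 0},{"translation": [0,0,0],"twist": 0,"hand": 0}]}}

```text
time: 31.45
tool_pos: [0.4782, 0.1873, 0.2082]
tool_rot: [0.0, 0.935, 0.355, -0.0]
contact_force: [0.8, -0.6, -3.0]
gripper_width: 0.419
grasp_force: 61.2
```

```bash
python3 -c "
from h import *
go(.4755,.1872,.079,41.7)
im=save('side','x');cv2.imwrite('pics/s4.png',cv2.resize(im[170:354,130:350],None,fx=3,fy=3)[:,:,::-1])"
```

```text
t 31.45 al0 41.59 shift [-0.021 -0.017  1.292] twist -0.02 F [ 0.8 -0.6 -3. ] w 0.419
```

View pics/s4.png

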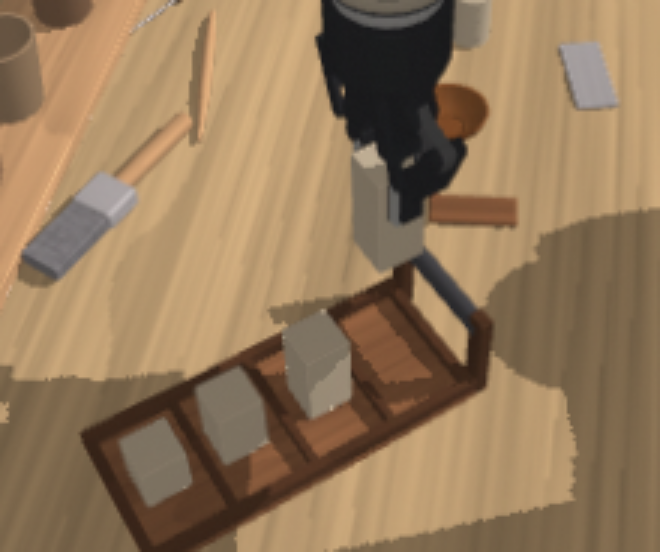

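Three props stand upright in their bays, at crop (155,460), (232,415) and (318,360). Prop87 hangs over the bay next to the handle, and I'll lower it now.

>>> {"op": "apply_moves", "data": {"targets": [{"translation": [-0.02,-0.015,0.3],"twist": 0,"hand": 0},{"translation": [0,0,0.35],"twist": 0,"hand": 0},{"translation": [0,0,0.3],"twist": 0,"hand": 0},{"translation": [0,0,0.15],"twist": 0,"hand": 0},{"translation": [0,0,0.08],"twist": 0,"hand": 0},{"translation": [0,0,0],"twist": 0,"hand": 0},{"translation": [0,0,0],"twist": 0,"hand": 0},{"translation": [0,0,0],"twist": 0,"hand": 0}]}}

```text
time: 32.3
tool_pos: [0.477, 0.1881, 0.0921]
tool_rot: [0.0, 0.935, 0.355, 0.002]
contact_force: [-0.1, -0.1, -1.8]
gripper_width: 0.415
grasp_force: 61.3
```

>>> {"op": "apply_moves", "data": {"targets": [{"translation": [0,0,0.02],"twist": 0,"hand": 0},{"translation": [0,0,0.02],"twist": 0,"hand": 0},{"translation": [0,0,0],"twist": 0,"hand": 0},{"translation": [0,0,0],"twist": 0,"hand": 0},{"translation": [0,0,0],"twist": 0,"hand": 0}]}}

```text
time: 32.8
tool_pos: [0.4756, 0.1879, 0.0862]
tool_rot: [0.0, 0.935, 0.355, -0.0]
contact_force: [0.1, 0.4, -2.9]
gripper_width: 0.416
grasp_force: 61.3
```

>>> {"op": "apply_moves", "data": {"targets": [{"translation": [0,0,0.03],"twist": 0,"hand": 0},{"translation": [0,0,0.03],"twist": 0,"hand": 0},{"translation": [0,0,0],"twist": 0,"hand": 0},{"translation": [0,0,0],"twist": 0,"hand": 0},{"translation": [0,0,0],"twist": 0,"hand": 0}]}}

```text
time: 33.3
tool_pos: [0.4757, 0.1878, 0.0802]
tool_rot: [0.0, 0.935, 0.355, 0.0]
contact_force: [0.1, 0.1, -1.9]
gripper_width: 0.413
grasp_force: 61.3
```

>>> {"op": "apply_moves", "data": {"targets": [{"translation": [0,0,0.01],"twist": 0,"hand": 0},{"translation": [0,0,0],"twist": 0,"hand": 0},{"translation": [0,0,0],"twist": 0,"hand": 0}]}}

```text
time: 33.6
tool_pos: [0.4756, 0.1878, 0.0792]
tool_rot: [-0.0, 0.935, 0.355, -0.0]
contact_force: [0.8, 0.7, -3.0]
gripper_width: 0.414
grasp_force: 61.3
```

>>> {"op": "apply_moves", "data": {"targets": [{"translation": [0,0,0.007],"twist": 0,"hand": 0},{"translation": [0,0,0],"twist": 0,"hand": 0},{"translation": [0,0,0],"twist": 0,"hand": 0}]}}

```text
time: 33.9
tool_pos: [0.4758, 0.1879, 0.0787]
tool_rot: [-0.0, 0.935, 0.355, 0.0]
contact_force: [-0.1, -0.2, -0.2]
gripper_width: 0.415
grasp_force: 61.5
```

>>> {"op": "apply_moves", "data": {"targets": [{"translation": [0,0,0.006],"twist": 0,"hand": 0},{"translation": [0,0,0],"twist": 0,"hand": 0},{"translation": [0,0,0],"twist": 0,"hand": 0}]}}

```text
time: 34.2
tool_pos: [0.4759, 0.188, 0.0787]
tool_rot: [-0.0, 0.935, 0.355, 0.0]
contact_force: [-2.1, -0.3, 5.3]
gripper_width: 0.41
grasp_force: 62.1
```

>>> {"op": "apply_moves", "data": {"targets": [{"translation": [0,0,0],"twist": 0,"hand": 0.5},{"translation": [0,0,0],"twist": 0,"hand": 0.6},{"translation": [0,0,0],"twist": 0,"hand": 0.6},{"translation": [0,0,-0.2],"twist": 0,"hand": 0.6},{"translation": [0,0,-0.4],"twist": 0,"hand": 0.6},{"translation": [0,0,-0.4],"twist": 0,"hand": 0.6},{"translation": [0,0,-0.4],"twist": 0,"hand": 0.6},{"translation": [0,0,-0.3],"twist": 0,"hand": 0.6}]}}

```text
time: 35.0
tool_pos: [0.4762, 0.188, 0.2508]
tool_rot: [0.0, 0.935, 0.355, 0.002]
contact_force: [0.2, 1.1, 0.5]
gripper_width: 0.597
grasp_force: 0.0
```

>>> {"op": "apply_moves", "data": {"targets": [{"translation": [-0.3,0.35,0],"twist": 0,"hand": 0.6},{"translation": [-0.3,0.35,0],"twist": 0,"hand": 0.6},{"translation": [-0.3,0.35,0],"twist": 0,"hand": 0.6},{"translation": [-0.3,0.35,0],"twist": 0,"hand": 0.6},{"translation": [-0.3,0.35,0],"twist": 0,"hand": 0.6},{"translation": [0,0,0],"twist": 0,"hand": 0.6},{"translation": [0,0,0],"twist": 0,"hand": 0.6},{"translation": [0,0,0],"twist": 0,"hand": 0.6}]}}

```text
time: 35.8
tool_pos: [0.4796, -0.0419, 0.2477]
tool_rot: [-0.0, 0.935, 0.355, -0.0]
contact_force: [0.2, -0.3, 0.0]
gripper_width: 0.598
grasp_force: 0.0
```

```bash
python3 -c "
from h import *
go(.4755,.1872,.079,41.7)
im=save('side','x');cv2.imwrite('pics/s5.png',cv2.resize(im[100:364,130:390],None,fx=2.2,fy=2.2)[:,:,::-1])"
```

```text
t 35.8 al0 41.63 shift [ 1.491 -1.74   1.687] twist -0.013 F [ 0.2 -0.3  0. ] w 0.598
```

View pics/s5.png

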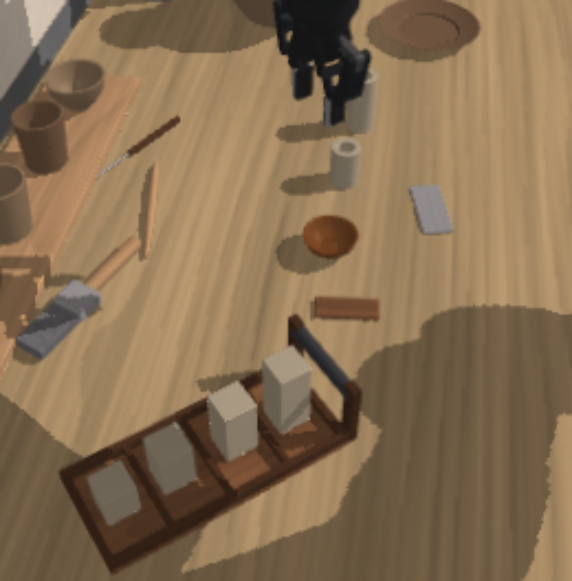

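All four props stand upright in height order, at crop (115,490), (170,458), (232,422) and (286,390). The tubes and the dish are where they were, so I'll hand the job in.

```bash
python3 -c "
from plant import *
print(job_done())"
```

```text
the job is handed in; nothing more can be done
None
```

I handed the job in at about 36 s: the four square props stand upright in their own bays, tallest next to the handle down to the shortest at the far end, and I left both tubes and the dish where they were.

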